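Find the stamped specimen box and push it to the dispatch line

TASK

Two look-alike white boxes with blue lids stand on the bench; only one has a red stamp underneath. With the fingertips, first tip both boxes over, away from the robot, so that each lies on its back with its underside facing the robot; then push the stamped one sideways, still lying, until its middle is over the yellow dispatch line, and leave the plain one lying where it fell. Do not pick up either box, and leave everything else on the bench where it is.

Things in the scene. Friction and masses are not known exactly. Their poses are not given: they have to be found in the camera images.
- box_stamped: White box, blue lid, with a red stamp (ring with a cross, 48 mm) in the middle of its underside; otherwise just like the other, and either may be on the left. Closed rigid box, 65 mm deep (own x), 100 wide (own y), 100 high (own z, up while it stands), 0.2 to 0.4 kg, on rubber feet. Origin: centre of its underside; own -x is the front with a blank label, facing the robot within 0.3 rad.
- box_stamped_center (a point): The middle of the stamped box, 50 mm from its underside. Pushed forward above 70 mm high on its front, the box tips about its far lower edge without sliding, goes over by itself past about 33 degrees and lies on its back, 65 mm high, underside facing the robot.
- box_plain: White box, blue lid, with a bare white underside. Closed rigid box, 65 mm deep (own x), 100 wide (own y), 100 high (own z, up while it stands), 0.2 to 0.4 kg, on rubber feet. Origin: centre of its underside; own -x is the front with a blank label, facing the robot within 0.3 rad.
- box_plain_center (a point): The middle of the plain box, 50 mm from its underside. Pushed forward above 70 mm high on its front, the box tips about its far lower edge without sliding, goes over by itself past about 33 degrees and lies on its back, 65 mm high, underside facing the robot.
- dispatch_line: The dispatch line: a flat strip of yellow tape stuck on the bench between the two boxes, 300 mm long (own x, pointing away from the robot within about 0.1 rad), 19 mm wide (own y, leftward), no real thickness. Origin at its middle, on the bench.
- box_stamped_label (a point): Middle of the blank label on the front of the stamped box (32.5 mm in front of its middle); on top, 65 mm high, once the box lies on its back.
- box_plain_label (a point): Middle of the blank label on the front of the plain box (32.5 mm in front of its middle); on top, 65 mm high, once the box lies on its back.
- tape_green: Bystander: roll of green tape lying flat, 68 mm across, 18 mm high. Origin at the centre of its underside.
- marker_red: Bystander: white marker pen with a red cap, lying, 14 x 130 x 16 mm. Origin at the centre of its underside.
- bench_timer: Bystander: white bench timer, 66 x 66 x 20 mm. Origin at the centre of its underside.
- stain_bottle_b: Bystander: brown bottle with a white cap, 48 mm across, 85 mm high. Origin at the centre of its underside.
- cover_glass_box: Bystander: small white card box, 40 x 62 x 28 mm. Origin at the centre of its underside.

How it is judged:
On the way, in this order (a step that is already met when the one before it is completed fails the run):
1. both boxes lie on their backs, undersides facing the robot (angle between box_stamped's own z axis and vertical between 1.45 and 1.69 rad and height (world z) of each of box_stamped_label, box_plain_label above 0.055 m and angle between the z axis of each of box_stamped, box_plain and the x axis of dispatch_line, either way round below 0.8 rad and angle between box_plain's own z axis and vertical between 1.45 and 1.69 rad), for 0.3 s.
2. the stamped box lies with its middle over the dispatch line (y of box_stamped_center in the frame of dispatch_line between -0.025 and 0.025 m and x of box_stamped_center in the frame of dispatch_line between -0.15 and 0.15 m and angle between box_stamped's own z axis and vertical between 1.45 and 1.69 rad and height (world z) of box_stamped_label above 0.055 m and angle between the z axis of box_stamped and the x axis of dispatch_line, either way round below 0.8 rad), for 0.2 s.
At the end, for the whole second after the job is handed in: Both boxes lie still on their backs (within 7 degrees), undersides to the robot; the stamped box's middle is within 25 mm sideways of the tape's centre line and between its ends; the plain box's middle is within 160 mm of its start (tipping alone moves it 85) (all of step 2 and angle between box_plain's own z axis and vertical between 1.45 and 1.69 rad and height (world z) of box_plain_label above 0.055 m and angle between the z axis of box_plain and the x axis of dispatch_line, either way round below 0.8 rad and distance of box_plain_center from where it was at the start of the episode below 0.16 m and linear speed of each of box_stamped, box_plain below 0.01 m/s); the robot touches nothing.
It fails at once if a box is lifted off the bench (its middle above 80 mm, or above 60 mm once it lies) (height (world z) of any of box_stamped_center, box_plain_center above 0.08 m or (angle between box_stamped's own z axis and vertical above 1.4 rad and height (world z) of box_stamped_center above 0.06 m) or (angle between box_plain's own z axis and vertical above 1.4 rad and height (world z) of box_plain_center above 0.06 m)).
It fails at once if the plain box is pushed off to somewhere else (its middle over 200 mm from its start) (distance of box_plain_center from where it was at the start of the episode above 0.2 m).
It fails at once if a bystander is moved more than 30 mm (distance of any of tape_green, marker_red, bench_timer, stain_bottle_b, cover_glass_box from where it was at the start of the episode above 0.03 m).
It also fails if it takes over 64 s, if anything falls off the work surface, if the arm or the gripper's body presses on something with over 40 N, if the wrist force passes 120 N, or if a joint passes its speed limit or range.

ROBOT

A 6-joint arm with a two-finger parallel gripper is mounted at the origin on the work surface; the furniture and walls round the work are solid. World frame = base frame: x ahead of the robot, y to its left, z up, the work surface at z = 0. Lengths are in m, angles in rad, forces in N, time in s.
With the tool pointing down it reaches from about 0.35 to 0.975 m from the base axis. Payload 4.9 kg.
Tool frame: the origin (TCP) lies on the front face of the gripper's body, between the roots of the fingers; the fingertips stand ctrl.finger_overhang ahead of it and the grasp point (between the pads) lies 54 mm ahead of it (ctrl.finger_overhang is the distance from the TCP to the fingertips, in m); z points along the fingers, y is the line along which they close (so a half turn about z gives the same grasp; the last joint's range is limited). The gripper opens to 85 mm and grips with 20 to 120 N. Pads are 22 mm wide; open, the fingers measure 114 mm over their backs; the gripper's body (76 mm by 85 mm) begins 54 mm behind the grasp point. The pads swing forward as they close: fully open they stand 13 mm farther back than shut.
Start: joints at [1.037, 0.053, 1.613, -0, 1.476, -0.119], TCP at [0.252, 0.572, 0.304] pointing down, gripper open.
Joint ranges: [-3.01, 3.01], [-1.01, 2.22], [0.06, 2.58], [-1.02, 4.17], [0.09, 2.62], [-3.14, 3.14]. Speed limits (rad/s): [2.57, 2.57, 3.14, 3.14, 3.14, 3.14].

INTERFACE

Orientations are given as a rotation vector (axis times angle).
In Python, from station import ctrl, vision gives the robot as it stands. The module is installed in compiled form; this text tells all that it offers.
- The arm moves only by the tool drive_tool, never from a script. Its argument "rows" is a list of rows, each a list of 2 entries, a list of its own where there are three numbers: the shift along the tool's x, y, z in m, then the turn about the tool's z in rad. A call has 1 to 10 rows; each row shifts and turns the commanded pose from where the row before left it, along the tool's axes as they then stand; what a row does not reach is not made up. A row lasts 1/10 s, in which the tool goes at most 50 mm and 8.59 degrees, less where a joint would pass 70% of its speed; a pose out of reach is approached as far as the arm can. A call with a gripper value outside its range is refused whole. "jaw" is the closure, from 0 (fully open) to 1 (shut), set as the call begins (left out, the last holds). The fingers move at their own pace and stop on an object; "grip_force" is the grip in N (left out, the last holds). Time passes only in rows, so rows that do not move let the fingers close. It gives the time, the measured TCP pose, the force, the opening and the grip force at its end, in the units of the state.
- ctrl.get_obs(): the state, without advancing time (a new reading comes with each control period).
- vision.get_image(name): name is "scene" or "top" or "wrist"; returns a dict with "image" (480x640x3 uint8, blue, green, red), "vertical_fov" (degrees; the focal length in pixels is half the picture's height over the tangent of half this angle, whatever the lens; pixels are square), "cx", "cy" (the principal point, pixels), "R" (3x3) and "t" (3): a world point X has camera coordinates R X + t. Camera axes: x right, y down, z forward; pixel columns grow to the right and rows downward; lengths in m; the calibration is good to about 2 mm. A picture is of the moment at which its call begins. There is no depth.
- ctrl.finish_job(): hands the job in; it is judged then, once.
The state is a dict: "t": time; "q": joint angles; "dq": joint speeds; "effort": joint torques, N m; "tool_pos": TCP position; "tool_rot": TCP orientation; "contact_force": force on the tool from outside, world axes, zero at the start; "wrist_torque": the same for the moment, N m; "opening": finger opening in m; "grip_force": force on a finger pad.
Only numpy, scipy, OpenCV 4.12 (cv2) and the standard library are available. Lean on these libraries where they do the work, as an engineer would, in place of code of your own. Each camera call takes 0.05 s, during which the arm holds its last target. There are 200 camera calls.

## Working session

There is one attempt and no reset: what is moved stays moved. The work goes in short steps, Python scripts to look and compute and a tool call to move; the robot and the scene stay as the last step left them, time stands still between calls to the robot, and variables do not carry over. Pictures are saved under pics/ and viewed, at most 10 in all, crops included, and the job is handed in when it is done.

Besides the shell and the picture viewer there is one more tool, called after "Call:" as name(argument=value, ...), one argument or row to a line, values as JSON. drive_tool: Moves the arm, as the interface text tells. Its arguments: {"type":"object","properties":{"rows":{"type":"array","items":{"type":"array"}},"jaw":{"type":"number"},"grip_force":{"type":"number"}},"required":["rows"]}

```bash
mkdir -p pics && cat > h.py <<'E'
import numpy as np, cv2
from station import ctrl, vision
from scipy.spatial.transform import Rotation as Rn
def snap(name,fn):
    d=vision.get_image(name); cv2.imwrite('pics/'+fn,d['image']); 
    np.savez('pics/'+fn+'.npz',**{k:v for k,v in d.items() if k!='image'}); return d
def ray(fn,u,v,z):
    d=np.load('pics/'+fn+'.npz'); f=240/np.tan(np.radians(float(d['vertical_fov']))/2)
    r=d['R'].T@np.array([(u-d['cx'])/f,(v-d['cy'])/f,1]); c=-d['R'].T@d['t']
    return c+r*(z-c[2])/r[2]
E
python3 - <<'E'
from h import *
for n in('scene','top'):
    d=snap(n,n+'1.png'); print(n,d['vertical_fov'],-d['R'].T@d['t'])
o=ctrl.get_obs();print(o['t'],o['tool_pos'],o['tool_rot'],o['opening'],ctrl.finger_overhang,o['contact_force'])
print(Rn.from_rotvec(o['tool_rot']).as_matrix().round(3))
E
```

```text
scene 45.98598602614839 [-0.33117225 -0.45107181  0.87617725]
top 57.447453713638645 [ 0.31405791 -0.05262798  0.91674563]
0.1 [0.25167151 0.57161498 0.30276369] [-6.46803393e-01 -3.07368078e+00  2.83692496e-03] 0.08491317905176396 0.0726 [-0.2398888  -0.06725242  0.25327308]
[[-0.915  0.403 -0.001]
 [ 0.403  0.915 -0.002]
 [ 0.    -0.002 -1.   ]]
```

View pics/scene1.png

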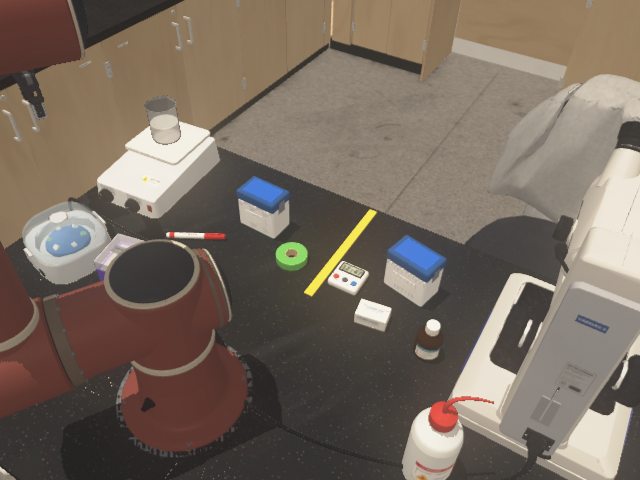

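View pics/top1.png

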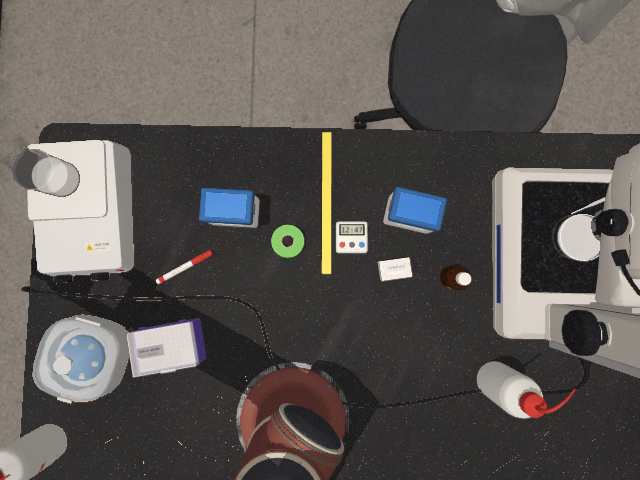

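Scene picture: the boxes stand left and right of the yellow tape. In the top picture the left lid spans about (202,188)-(253,223) and the right lid about (388,188)-(446,230). The tape runs from (326,132) to (326,273), the green roll is at (288,241) and the timer at (351,237).

```bash
python3 - <<'E'
from h import *
im=cv2.imread('pics/top1.png'); hsv=cv2.cvtColor(im,cv2.COLOR_BGR2HSV)
m=cv2.inRange(hsv,(100,120,100),(125,255,255))
cs,_=cv2.findContours(m,cv2.RETR_EXTERNAL,cv2.CHAIN_APPROX_SIMPLE)
for c in cs:
    if cv2.contourArea(c)<800: continue
    b=cv2.boxPoints(cv2.minAreaRect(c)); print('lid',b.round().tolist()); P=np.array([ray('top1.png',u,v,.1) for u,v in b]); print(P.round(3).tolist(),P.mean(0).round(3))
y=cv2.inRange(hsv,(22,120,120),(35,255,255)); c=max(cv2.findContours(y,0,2)[0],key=cv2.contourArea); b=cv2.boxPoints(cv2.minAreaRect(c))
print('tape',np.array([ray('top1.png',u,v,0) for u,v in b]).round(3).tolist())
for n,u,v,z in [('green',288,241,.01),('g_r',305,241,.018),('g_top',288,224,.018),('timTL',336,221,.02),('timTR',367,221,.02),('timBL',336,253,.02),('cgTL',378,262,.028),('cgTR',410,257,.028),('cgB',412,276,.028),('bottle',463,279,.085),('pen',212,251,.01),('pen2',157,282,.01),('edge',330,127,0),('hot',130,142,.06),('hotb',130,270,.06),('mic',494,175,.03),('micb',494,335,.03)]: print(n,ray('top1.png',u,v,z).round(3))
E
```

```text
lid [[198.0, 221.0], [200.0, 187.0], [253.0, 190.0], [251.0, 224.0]]
[[0.395, 0.18, 0.1], [0.459, 0.179, 0.1], [0.455, 0.08, 0.1], [0.391, 0.082, 0.1]] [0.425 0.13  0.1  ]
lid [[387.0, 219.0], [395.0, 186.0], [447.0, 198.0], [439.0, 231.0]]
[[0.406, -0.174, 0.1], [0.469, -0.188, 0.1], [0.448, -0.285, 0.1], [0.385, -0.271, 0.1]] [ 0.427 -0.23   0.1  ]
tape [[0.301, -0.052, 0.0], [0.601, -0.047, 0.0], [0.601, -0.067, 0.0], [0.301, -0.071, 0.0]]
green [0.366 0.018 0.01 ]
g_r [ 0.366 -0.018  0.018]
g_top [0.4   0.018 0.018]
timTL [ 0.409 -0.08   0.02 ]
timTR [ 0.41  -0.144  0.02 ]
timBL [ 0.343 -0.082  0.02 ]
cgTL [ 0.326 -0.167  0.028]
cgTR [ 0.338 -0.232  0.028]
cgB [ 0.3   -0.236  0.028]
bottle [ 0.297 -0.32   0.085]
pen [0.341 0.175 0.01 ]
pen2 [0.275 0.286 0.01 ]
edge [ 0.612 -0.064  0.   ]
hot [0.553 0.334 0.06 ]
hotb [0.299 0.322 0.06 ]
mic [ 0.509 -0.401  0.03 ]
micb [ 0.186 -0.4    0.03 ]
```

Call:
drive_tool(
  rows=[
    [[0, 0, 0], -0.14],
    [[0, 0, 0], -0.14],
    [[0, 0, 0], -0.135],
    [[-0.01, -0.04, 0], 0],
    [[-0.01, -0.04, 0], 0],
    [[-0.01, -0.04, 0], 0],
    [[-0.01, -0.04, 0], 0],
    [[-0.01, -0.04, 0], 0],
    [[-0.01, -0.04, 0], 0],
    [[0, 0, 0], 0],
  ],
  jaw=1,
  grip_force=20,
)

```text
t: 1.1
tool_pos: [0.3125, 0.3288, 0.3033]
tool_rot: [0.007, 3.141, -0.002]
contact_force: [0.1, 0.4, 0.2]
opening: 0.0002
grip_force: 0.0
```

Call:
drive_tool(
  rows=[
    [[-0.007, -0.04, 0], 0],
    [[-0.007, -0.04, 0], 0],
    [[-0.007, -0.04, 0], 0],
    [[-0.007, -0.04, 0], 0],
    [[-0.007, -0.04, 0], 0],
    [[0, 0, 0.036], 0.04],
    [[0, 0, 0.036], 0],
    [[0, 0, 0.036], 0],
    [[0, 0, 0.036], 0],
    [[0, 0, 0], 0],
  ],
)

```text
t: 2.1
tool_pos: [0.3433, 0.1317, 0.1544]
tool_rot: [-0.062, -3.129, 0.003]
contact_force: [-0.5, 0.3, 0.4]
opening: 0.0
grip_force: 0.0
```

```bash
python3 - <<'E'
from h import *
d=snap('scene','s2.png'); cv2.imwrite('pics/s2c.png',cv2.resize(d['image'][120:320,180:460],None,fx=2.8,fy=2.8))
E
```

```text
(no output)
```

View pics/s2c.png

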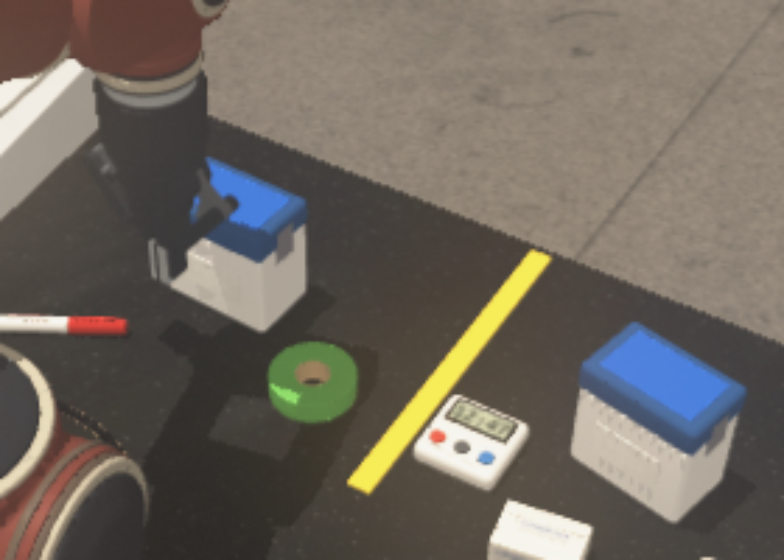

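Call:
drive_tool(
  rows=[
    [[-0.012, 0, -0.002], 0],
    [[-0.012, 0, 0], 0],
    [[-0.008, 0, 0], 0],
    [[-0.008, 0, 0], 0],
    [[-0.008, 0, 0], 0],
    [[-0.008, 0, 0], 0],
    [[-0.008, 0, 0], 0],
    [[-0.008, 0, 0], 0],
    [[-0.008, 0, 0], 0],
    [[-0.006, 0, 0], 0],
  ],
)

```text
t: 3.15
tool_pos: [0.4337, 0.1285, 0.1618]
tool_rot: [0.063, 3.141, -0.0]
contact_force: [-0.3, 0.5, -0.9]
opening: -0.0002
grip_force: 0.0
```

Call:
drive_tool(
  rows=[
    [[0, 0, 0], 0],
    [[0, 0, 0], 0],
    [[0, 0, 0], 0],
    [[0, 0, 0], 0],
    [[0, 0, 0], 0],
    [[0, 0, 0], 0],
  ],
)

```text
t: 3.75
tool_pos: [0.4328, 0.1286, 0.1619]
tool_rot: [0.062, 3.141, 0.0]
contact_force: [-0.2, 0.3, -0.4]
opening: 0.0004
grip_force: 0.0
```

```bash
python3 - <<'E'
from h import *
d=snap('scene','s3.png'); cv2.imwrite('pics/s3c.png',cv2.resize(d['image'][120:320,180:460],None,fx=2.8,fy=2.8))
E
```

```text
(no output)
```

View pics/s3c.png

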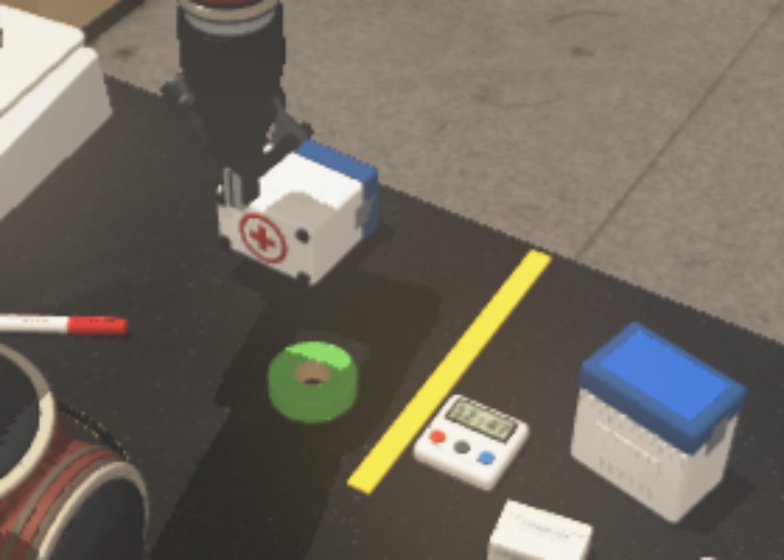

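The stamped box is the left one: it now lies on its back, with the red stamp at about crop (263,238). Next is the right box.

Call:
drive_tool(
  rows=[
    [[0.03, 0, -0.02], 0],
    [[0.035, 0, -0.02], 0],
    [[0, -0.043, 0], 0],
    [[0, -0.043, 0], 0],
    [[0, -0.043, 0], 0],
    [[0, -0.043, 0], 0],
    [[0, -0.043, 0], 0],
    [[0, -0.043, 0], 0],
    [[0, -0.043, 0], 0],
    [[0, -0.041, 0], 0],
  ],
)

```text
t: 4.8
tool_pos: [0.3538, -0.2125, 0.2022]
tool_rot: [0.064, 3.14, -0.001]
contact_force: [-0.4, 0.3, 0.6]
opening: 0.0003
grip_force: 0.0
```

Call:
drive_tool(
  rows=[
    [[0, 0, 0], 0.09],
    [[0, 0, 0], 0.09],
    [[0, 0, 0.02], 0],
    [[0, 0, 0.02], 0],
    [[0, 0, 0], 0],
    [[0, 0, 0], 0],
  ],
)

```text
t: 5.4
tool_pos: [0.3542, -0.2104, 0.1619]
tool_rot: [-0.344, -3.122, -0.001]
contact_force: [-0.4, 0.6, 0.5]
opening: -0.0003
grip_force: 0.0
```

Call:
drive_tool(
  rows=[
    [[-0.012, -0.003, 0], 0],
    [[-0.009, 0, 0], 0],
    [[-0.008, 0, 0], 0],
    [[-0.008, 0, 0], 0],
    [[-0.008, 0, 0], 0],
    [[-0.008, 0, 0], 0],
    [[-0.008, 0, 0], 0],
    [[-0.008, 0, 0], 0],
    [[-0.008, 0, 0], 0],
    [[-0.008, 0, 0], 0],
  ],
)

```text
t: 6.4
tool_pos: [0.4373, -0.2322, 0.1618]
tool_rot: [0.345, 3.123, 0.0]
contact_force: [0.1, -0.7, -0.1]
opening: 0.0001
grip_force: 0.0
```

Call:
drive_tool(
  rows=[
    [[0, 0, 0], 0],
    [[0, 0, 0], 0],
    [[0, 0, 0], 0],
    [[0, 0, 0], 0],
    [[0, 0, 0], 0],
    [[0.04, 0, 0], 0],
    [[0.03, 0, -0.03], 0],
    [[0, 0, -0.04], 0],
    [[0, 0, -0.04], 0],
    [[0, 0, 0], 0],
  ],
)

```text
t: 7.4
tool_pos: [0.37, -0.2184, 0.279]
tool_rot: [0.344, 3.112, -0.011]
contact_force: [1.9, -0.9, 1.3]
opening: 0.0001
grip_force: 0.0
```

```bash
python3 - <<'E'
from h import *
a=snap('scene','s4.png')['image'][100:340,180:480]; b=snap('top','t4.png')['image'][100:340,150:470]
cv2.imwrite('pics/c4.png',cv2.resize(np.hstack([a,b]),None,fx=1.29,fy=1.29))
E
```

```text
(no output)
```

View pics/c4.png

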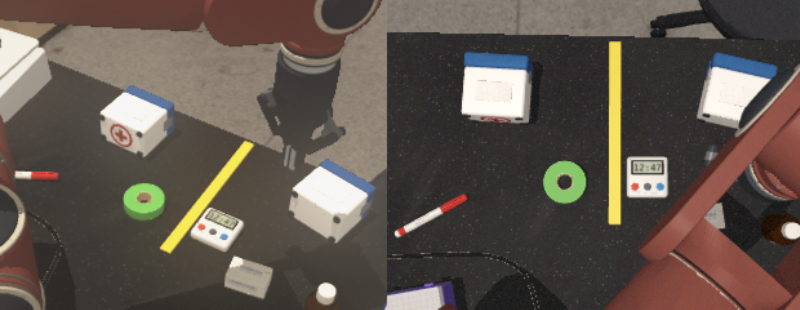

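```bash
python3 - <<'E'
from h import *
im=cv2.imread('pics/t4.png'); hsv=cv2.cvtColor(im,cv2.COLOR_BGR2HSV)
m=cv2.inRange(hsv,(0,0,170),(180,60,255))|cv2.inRange(hsv,(100,120,60),(125,255,255)); k=np.zeros_like(m);k[130:200,190:280]=1; m*=k
c=max(cv2.findContours(m,0,2)[0],key=cv2.contourArea); b=cv2.boxPoints(cv2.minAreaRect(c)); print(b.round(1).tolist())
print(np.array([ray('t4.png',u,v,.065) for u,v in b]).round(3).tolist(), ray('t4.png',*b.mean(0),.065))
E
```

```text
[[206.60000610351562, 188.3000030517578], [209.5, 139.5], [263.6000061035156, 142.8000030517578], [260.70001220703125, 191.60000610351562]]
[[0.463, 0.177, 0.065], [0.56, 0.175, 0.065], [0.556, 0.067, 0.065], [0.459, 0.07, 0.065]] [0.50929001 0.12205185 0.065     ]
```

Call:
drive_tool(
  rows=[
    [[0, 0, 0], 0.135],
    [[0, 0, 0], 0.135],
    [[0, 0, 0], 0.135],
    [[0, 0, 0], 0.135],
    [[0, 0, 0], 0.135],
    [[0, 0, 0], 0.135],
    [[0, 0, 0], 0.135],
    [[0, 0, 0], 0.135],
    [[0, 0, 0], 0.135],
    [[0, 0, 0], 0.135],
  ],
  jaw=0.5,
)

```text
t: 8.5
tool_pos: [0.3677, -0.2162, 0.2696]
tool_rot: [-2.224, -2.214, 0.001]
contact_force: [0.7, 0.3, 0.2]
opening: 0.0425
grip_force: 0.0
```

Call:
drive_tool(
  rows=[
    [[0.045, 0.014, 0], 0],
    [[0.045, 0.014, 0], 0],
    [[0.045, 0.014, 0], 0],
    [[0.045, 0.014, 0], 0],
    [[0.045, 0.014, 0], 0],
    [[0.045, 0.014, 0], 0],
    [[0.045, 0.014, 0], 0],
    [[0.045, 0.014, 0], 0],
    [[0.045, 0.014, 0], 0],
    [[0.045, 0.014, 0], 0],
  ],
)

```text
t: 9.5
tool_pos: [0.5072, 0.2353, 0.2694]
tool_rot: [-2.219, -2.222, 0.005]
contact_force: [1.1, -1.3, 0.2]
opening: 0.0426
grip_force: 0.0
```

Call:
drive_tool(
  rows=[
    [[0, 0, 0], 0],
    [[0, 0, 0.035], 0],
    [[0, 0, 0.035], 0],
    [[0, 0, 0.035], 0],
    [[0, 0, 0.03], 0],
    [[0, 0, 0.02], 0],
    [[0, 0, 0.012], 0],
    [[0, 0, 0], 0],
    [[0, 0, 0], 0],
  ],
)

```text
t: 10.4
tool_pos: [0.508, 0.2332, 0.1051]
tool_rot: [2.22, 2.222, 0.0]
contact_force: [-0.5, -0.1, 0.1]
opening: 0.0427
grip_force: 0.0
```

```bash
python3 - <<'E'
from h import *
a=snap('scene','s5.png')['image'][100:340,180:480]; b=snap('top','t5.png')['image'][100:340,150:470]
cv2.imwrite('pics/c5.png',cv2.resize(np.hstack([a,b]),None,fx=1.29,fy=1.29))
E
```

```text
(no output)
```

View pics/c5.png

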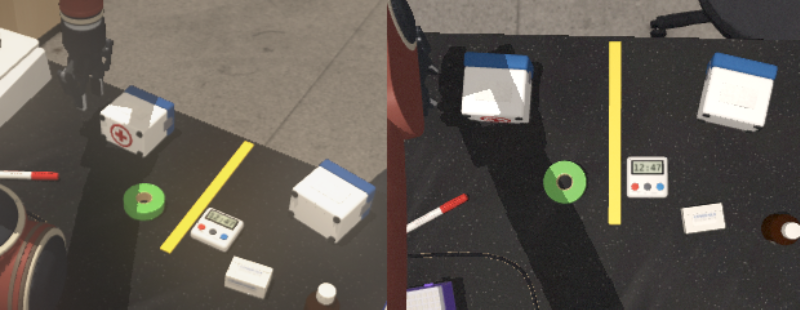

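The fingers stand beside the left side of the stamped box. Both boxes lie on their backs and the way to the tape is clear, so I push to the right.

Call:
drive_tool(
  rows=[
    [[-0.015, 0, 0.005], 0],
    [[-0.015, 0, 0], 0],
    [[-0.008, 0, 0], 0],
    [[-0.008, 0, 0], 0],
    [[-0.01, 0, 0], 0],
    [[-0.01, 0, 0], 0],
    [[-0.01, 0, 0], 0],
    [[-0.01, 0, 0], 0],
    [[-0.01, 0, 0], 0],
    [[-0.01, 0, 0], 0],
  ],
)

```text
t: 11.5
tool_pos: [0.5081, 0.1266, 0.1001]
tool_rot: [2.22, 2.222, 0.001]
contact_force: [-0.3, 2.7, 0.5]
opening: 0.0428
grip_force: 1.3
```

Call:
drive_tool(
  rows=[
    [[-0.012, 0, 0], 0],
    [[-0.012, 0, 0], 0],
    [[-0.012, 0, 0], 0],
    [[-0.012, 0, 0], 0],
    [[-0.012, 0, 0], 0],
    [[-0.012, 0, 0], 0],
    [[-0.012, 0, 0], 0],
    [[-0.01, 0, 0], 0],
    [[-0.005, 0, 0], 0],
    [[0, 0, 0], 0],
  ],
)

```text
t: 12.5
tool_pos: [0.5079, 0.0273, 0.0997]
tool_rot: [2.221, 2.221, -0.002]
contact_force: [0.5, 0.8, -0.2]
opening: 0.0428
grip_force: 0.0
```

```bash
python3 - <<'E'
from h import *
a=snap('scene','s6.png')['image'][100:340,180:480]; b=snap('top','t6.png')['image'][100:340,150:470]
cv2.imwrite('pics/c6.png',cv2.resize(np.hstack([a,b]),None,fx=1.29,fy=1.29))
E
```

```text
(no output)
```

View pics/c6.png

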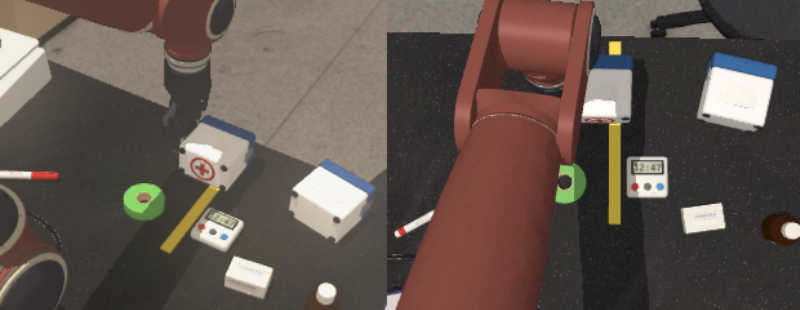

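The stamped box stays lying, with its right edge at crop (633,90). That is y≈-0.080, so its middle is at about -0.031, and 27 mm more are needed.

Call:
drive_tool(
  rows=[
    [[-0.006, 0, 0], 0],
    [[-0.008, 0, 0], 0],
    [[-0.007, 0, 0], 0],
    [[-0.004, 0, 0], 0],
    [[-0.002, 0, 0], 0],
    [[0, 0, 0], 0],
    [[0, 0, 0], 0],
    [[0.015, 0, 0], 0],
    [[0.03, 0, 0], 0],
    [[0.03, 0, 0], 0],
  ],
)

```text
t: 13.6
tool_pos: [0.5081, 0.0778, 0.1002]
tool_rot: [2.221, 2.221, 0.001]
contact_force: [0.2, 0.3, -0.3]
opening: 0.0429
grip_force: 0.0
```

Call:
drive_tool(
  rows=[
    [[0.03, 0, -0.03], 0],
    [[0.04, 0, -0.03], 0],
    [[0.04, 0, -0.03], 0],
    [[0.04, 0, -0.03], 0],
    [[0.04, 0, -0.03], 0],
    [[0, 0, 0], 0],
    [[0, 0, 0], 0],
  ],
)

```text
t: 14.3
tool_pos: [0.5075, 0.2679, 0.2507]
tool_rot: [2.217, 2.225, 0.002]
contact_force: [-0.5, -0.8, -1.8]
opening: 0.0426
grip_force: 0.0
```

```bash
python3 - <<'E'
from h import *
a=snap('scene','s7.png')['image'][100:340,180:480]; im=snap('top','t7.png')['image']; b=im[100:340,150:470]
cv2.imwrite('pics/c7.png',cv2.resize(np.hstack([a,b]),None,fx=1.29,fy=1.29))
hsv=cv2.cvtColor(im,cv2.COLOR_BGR2HSV); M=cv2.inRange(hsv,(0,0,150),(180,60,255))|cv2.inRange(hsv,(100,120,60),(125,255,255))
for u0,u1 in((280,375),(380,480)):
    m=M.copy();m[:130]=0;m[205:]=0;m[:,:u0]=0;m[:,u1:]=0
    c=max(cv2.findContours(m,0,2)[0],key=cv2.contourArea); b=cv2.boxPoints(cv2.minAreaRect(c))
    print(np.array([ray('t7.png',u,v,.065) for u,v in b]).round(3).tolist(), ray('t7.png',*b.mean(0),.065).round(3))
E
```

```text
[[0.456, -0.013, 0.065], [0.561, -0.013, 0.065], [0.561, -0.11, 0.065], [0.456, -0.109, 0.065]] [ 0.508 -0.061  0.065]
[[0.464, -0.183, 0.065], [0.569, -0.206, 0.065], [0.548, -0.306, 0.065], [0.443, -0.283, 0.065]] [ 0.506 -0.244  0.065]
```

View pics/c7.png

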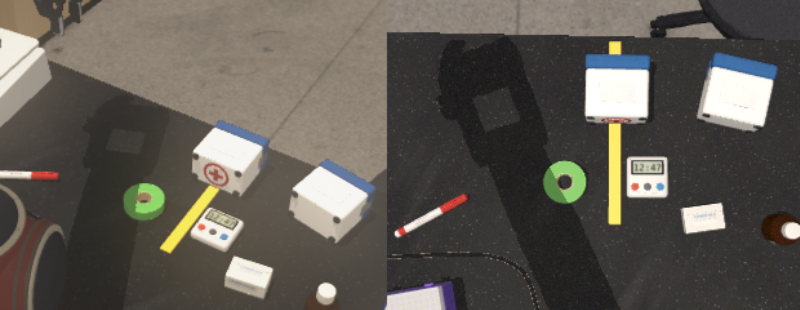

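The stamped box's middle is at (0.508, -0.061) and the tape's centre line is at y≈-0.059. The robot is clear and nothing else has moved.

```bash
python3 -c "
from station import ctrl; print(ctrl.finish_job())"
```

```text
the job is handed in; nothing more can be done
None
```

I tipped both boxes onto their backs and pushed the stamped one (the left) until its middle was about 2 mm from the tape's centre line; the plain one lies where it fell, no bystander moved, and I handed the job in (no verdict was returned).

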